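# Pour counted fuses into the storage jar and screw it shut

## Robot

A 7-joint arm with a two-finger parallel gripper is mounted at the origin on the work surface. World frame = base frame: x ahead of the robot, y to its left, z up, the work surface at z = 0. Lengths are in m, angles in rad, forces in N, time in s.
With the tool pointing down it reaches from about 0.425 to 0.875 m from the base axis. Payload 4.7 kg.
Tool frame: the origin (TCP) lies between the finger pads; the fingertips stand 14 mm ahead of it and the grasp point (between the pads) lies 5 mm behind it; z points along the fingers, y is the line along which they close (so a half turn about z gives the same grasp; the last joint's range is limited). The gripper opens to 87 mm and grips with 3 to 60 N. Pads are 19 mm wide; open, the fingers measure 117 mm over their backs; the gripper's body (75 mm by 190 mm) begins 51 mm behind the grasp point.
Start: joints at [-1.184, 0.321, -0.07, 1.45, 0.023, 1.371, -0.057], TCP at [0.237, 0.605, 0.237] pointing down, gripper open.
Joint ranges: [-2.86, 2.86], [-0.3, 2.09], [-1.38, 1.24], [0.06, 2.45], [-1.56, 4.7], [0.09, 2.05], [-2.69, 2.69]. Speed limits (rad/s): [2.57, 2.57, 3.14, 3.14, 3.14, 3.14, 3.14].

## Interface

Orientations are given as a rotation vector (axis times angle).
In Python, from bench import ctrl gives the robot as it stands.
- The arm moves only by the shell command python3 -m inch 'ROWS' [OPENING] [FORCE]. ROWS is JSON, a list of rows, each a list of 6 numbers: the shift along the world's x, y, z in mm, then the turn, a rotation vector about the world's x, y, z in degrees. In form: [[tx, ty, tz, rx, ry, rz], ...]. A call has 1 to 20 rows; each row is the pose to reach, as a shift and turn from the pose commanded when the call began; what a row does not reach only later rows make up. A row lasts 1/8 s, in which the tool goes at most 62.5 mm and 10.7 degrees, less where a joint would pass 70% of its speed; a pose out of reach is approached as far as the arm can. A call with a gripper value outside its range is refused whole. OPENING is the finger opening in mm, from 0 to 87, set as the call begins (- or left out, the last holds). The fingers move at their own pace and stop on an object; FORCE is the grip in N (left out, the last holds). Time passes only in rows, so rows that repeat a pose let the fingers close. It gives the time, the measured TCP pose, the force, the opening and the grip force at its end, in the units of the state.
- ctrl.get_state(): the state, without advancing time (a new reading comes with each control period).
- ctrl.get_image(name): name is "side" or "top" or "wrist"; returns (picture, depth): 384x512x3 uint8, red, green, blue; 384x512 float32, m along the optical axis (not along the pixel's ray), 0 where there is no reading.
- ctrl.camera_params(name): a dict with "mtx" (3x3 intrinsics, pixels), "T" (4x4, takes a point from camera to world coordinates). Camera axes: x right, y down, z forward; pixel columns grow to the right and rows downward; lengths in m; the calibration is good to about 2 mm. A picture is of the moment at which its call begins: read the wrist's pose just before it. camera_params takes no time and is no camera call; for the wrist camera it gives the pose at the moment of the call.
- ctrl.close_job(): hands the job in; it is judged then, once.
The state is a dict: "time": time; "joint_positions": joint angles; "qd": joint speeds; "joint_torque": joint torques, N m; "position": TCP position; "tool_rot": TCP orientation; "ft_force": force on the tool from outside, world axes, zero at the start; "torque": the same for the moment, N m; "grip_width": opening from 0.0 (shut) to 1.0 (fully open); "grip_force": force on a finger pad.
Only numpy, scipy, OpenCV 4.12 (cv2) and the standard library are available. Lean on these libraries where they do the work, as an engineer would, in place of code of your own. Each camera call takes 0.05 s, during which the arm holds its last target. There are 200 camera calls.

## Task

The six glass fuses counted out in the spouted steel jug on the scale belong in the open clear jar. Lift the jug, keep it upright while you turn it so that the spout faces the jar, pour all six fuses in without spilling any, and stand the jug back upright on the scale's plate. Then fold the jar's hinged cap down over the mouth and screw it clockwise to its stop; leave the carton, the small closed jar and the screwdriver where they are.

Things in the scene. Friction and masses are not known exactly. Their poses are not given: they have to be found in the camera images.
- scale: bench counting scale, white housing 285 x 225 mm with a grey keypad console on its -x side (towards the robot) and a flat grey weighing plate 180 (x) x 210 (y) mm, top of the plate 60 mm above the bench. Does not move or slide. Origin on the bench under the middle of the plate, z up.
- scale_plate (a point): middle of the top face of the scale's plate (60 mm above the bench)
- jug_mid (a point): loose open steel jug, 0.28 kg, 75 mm high, base 84 mm and rim 110 mm across. Point on the base's axis, 37.5 mm above the underside; z up, x to the spout, handle at -x. The spout's front wall is a plane sloping 44 mm wide from the base's flat front edge (x = 36 mm) to the lip (x = 98 mm): tipped forward it is level at about 50 degrees, and the slippery fuses (friction 0.3) have run out by about 78.
- jug_lip (a point): middle of the jug's pouring lip, a straight edge 46 mm wide: 98 mm ahead of the jug's axis (+x) at rim height (75 mm above its underside). Axes as jug_mid.
- jug_grip (a point): middle of the upright bar of the jug's black loop handle: 95 mm behind the axis (-x), 42 mm above the underside. The bar is flat-sided, 14 mm thick (jug y), 20 mm deep (jug x), 52 mm tall, 30 mm clear of the wall; pinch it across its 14 mm. Axes as jug_mid.
- fuse0_mid (a point): loose glass cartridge fuse with steel end caps, 10 mm diameter, 38 mm long, 12 g; this point is its middle, y along its length. Lies on the floor of the jug (4 mm thick) at the start, and all six fuses are alike.
- fuse1_mid (a point): loose glass cartridge fuse with steel end caps, 10 mm diameter, 38 mm long, 12 g; this point is its middle, y along its length. Lies on the floor of the jug (4 mm thick) at the start, and all six fuses are alike.
- fuse2_mid (a point): loose glass cartridge fuse with steel end caps, 10 mm diameter, 38 mm long, 12 g; this point is its middle, y along its length. Lies on the floor of the jug (4 mm thick) at the start, and all six fuses are alike.
- fuse3_mid (a point): loose glass cartridge fuse with steel end caps, 10 mm diameter, 38 mm long, 12 g; this point is its middle, y along its length. Lies on the floor of the jug (4 mm thick) at the start, and all six fuses are alike.
- fuse4_mid (a point): loose glass cartridge fuse with steel end caps, 10 mm diameter, 38 mm long, 12 g; this point is its middle, y along its length. Lies on the floor of the jug (4 mm thick) at the start, and all six fuses are alike.
- fuse5_mid (a point): loose glass cartridge fuse with steel end caps, 10 mm diameter, 38 mm long, 12 g; this point is its middle, y along its length. Lies on the floor of the jug (4 mm thick) at the start, and all six fuses are alike.
- jar: clear storage jar, 106 mm outside diameter, held in a steel cup that is screwed to the bench, so it cannot move. Origin on the bench on the jar's axis; z up; the hinge of its cap is on the -x side (roughly towards the robot).
- jar_mouth (a point): middle of the jar's open mouth, 100 mm above the bench; the mouth is 93 mm wide inside and the jar's floor is 9 mm above the bench. Axes as the jar.
- cap_pin (a point): hinge pin of the cap: 62 mm from the jar's axis on the jar's -x side, 96 mm above the bench, lying along the jar's y. Axes as the jar.
- cap_hinge (a joint): angle of the cap's hinge in rad: 0 = flat on the mouth, 1.57 = standing on edge above the pin, 1.95 = its stop, leaning back to the jar's -x side (towards the robot). Starts open at 1.65 to 1.85. The stiff pin holds it wherever it is above about 1.2; pushed forward from behind (about 1 N) to below that, it drops shut by itself, slowed, in about a second.
- cap_twist (a joint): turn of the cap in its swivel ring in rad: 0 = thread not engaged, grows when turned clockwise as seen from above the closed cap, 1.3 = tight against the stop. Stiff (about 0.08 N m), stays where it is left. Starts between 0 and 0.2; it is to be turned only once the cap is down.
- cap_bar (a point): middle of the straight grip bar on the cap's outside: 66 mm long, 14 thick, 24 high, on a flat round cap 107 mm across whose middle is 62 mm from the pin. With the cap closed its top is 108 mm and the bar's top 132 mm above the bench. x along the bar, y across its thickness, z outwards from the cap (up when closed).
- carton_mid (a point): bystander: open yellow carton packed with upright fuses, 150 x 110 x 46 mm, 0.9 kg; this point is its middle. Leave it alone.
- tin_mid (a point): bystander: small closed jar with a steel lid, 56 mm across, 70 mm high; this point is its middle. Leave it alone.
- driver_mid (a point): bystander: screwdriver with a black handle lying on the bench; this point is at its grip. Leave it alone.
Not all that is in view belongs to the job. Of the things shaped like the part that bears jug_mid, the bare steel one is meant.

How it is judged:
On the way, in this order (a step that is already met when the one before it is completed fails the run):
1. the jug is lifted off the scale and held upright (within 23 degrees) with its spout facing the jar (z of jug_mid in the frame of scale_plate above 0.055 m and angle between jug_mid's own z axis and vertical below 0.4 rad and x of jar_mouth in the frame of jug_mid above 0.06 m and y of jar_mouth in the frame of jug_mid between -0.05 and 0.05 m), for 0.1 s.
2. the jug is tipped forward with its lip over the jar's mouth (angle between jug_mid's own z axis and vertical above 0.7 rad and horizontal distance between jug_lip and jar_mouth below 0.07 m and z of jug_lip in the frame of jar_mouth above -0.03 m), for 0.1 s.
3. all six fuses are inside the jar (horizontal distance between each of fuse0_mid, fuse1_mid, fuse2_mid, fuse3_mid, fuse4_mid, fuse5_mid and jar_mouth below 0.052 m and z of fuse0_mid in the frame of jar between 0.005 and 0.085 m and z of fuse1_mid in the frame of jar between 0.005 and 0.085 m and z of fuse2_mid in the frame of jar between 0.005 and 0.085 m and z of fuse3_mid in the frame of jar between 0.005 and 0.085 m and z of fuse4_mid in the frame of jar between 0.005 and 0.085 m and z of fuse5_mid in the frame of jar between 0.005 and 0.085 m), for 0.2 s.
4. the jug stands upright on the scale's plate again (horizontal distance between jug_mid and scale_plate below 0.07 m and z of jug_mid in the frame of scale_plate between 0.033 and 0.042 m and angle between jug_mid's own z axis and vertical below 0.08 rad), for 0.2 s.
5. the cap is folded down on the mouth (value of joint cap_hinge below 0.06 rad), for 0.2 s.
6. the cap is screwed clockwise to its stop (value of joint cap_hinge below 0.06 rad and value of joint cap_twist above 1.15 rad), for 0.2 s.
At the end, for the whole second after the job is handed in: all six fuses lie inside the jar (middle below 85 mm), the jug stands upright (within 4.5 degrees) on the scale's plate with its axis within 70 mm of the plate's middle, the cap is down (hinge under 0.06 rad) and turned clockwise past 1.15 rad of its 1.3 (all of step 3 and all of step 4 and all of step 6); the robot touches nothing.
It fails at once if a fuse is spilled beside the jar ((horizontal distance between fuse0_mid and jar_mouth above 0.075 m and height (world z) of fuse0_mid below 0.09 m and distance between fuse0_mid and jug_mid above 0.12 m) or (horizontal distance between fuse1_mid and jar_mouth above 0.075 m and height (world z) of fuse1_mid below 0.09 m and distance between fuse1_mid and jug_mid above 0.12 m) or (horizontal distance between fuse2_mid and jar_mouth above 0.075 m and height (world z) of fuse2_mid below 0.09 m and distance between fuse2_mid and jug_mid above 0.12 m) or (horizontal distance between fuse3_mid and jar_mouth above 0.075 m and height (world z) of fuse3_mid below 0.09 m and distance between fuse3_mid and jug_mid above 0.12 m) or (horizontal distance between fuse4_mid and jar_mouth above 0.075 m and height (world z) of fuse4_mid below 0.09 m and distance between fuse4_mid and jug_mid above 0.12 m) or (horizontal distance between fuse5_mid and jar_mouth above 0.075 m and height (world z) of fuse5_mid below 0.09 m and distance between fuse5_mid and jug_mid above 0.12 m)).
It fails at once if the loaded jug is tipped over 35 degrees away from the jar (angle between jug_mid's own z axis and vertical above 0.61 rad and horizontal distance between jug_lip and jar_mouth above 0.15 m and horizontal distance between fuse0_mid and jar_mouth above 0.075 m).
It fails at once if a bystander (carton, small jar, screwdriver) is shifted by more than 30 mm (distance of any of carton_mid, tin_mid, driver_mid from where it was at the start of the episode above 0.03 m).
It also fails if it takes over 72 s, if anything falls off the work surface, if the arm or the gripper's body presses on something with over 40 N, if the wrist force passes 120 N, or if a joint passes its speed limit or range.

## Working session

There is one attempt and no reset: what is moved stays moved. The work goes in short steps, Python scripts to look and compute and a shell command to move; the robot and the scene stay as the last step left them, time stands still between calls to the robot, and variables do not carry over. Pictures are saved under pics/ and viewed, at most 12 in all, crops included, and the job is handed in when it is done.

```bash
mkdir -p pics; ls
cat > h.py <<'E'
import numpy as np, cv2
from bench import ctrl
from scipy.spatial.transform import Rotation as R
def grab(n,f=None):
    p=ctrl.camera_params(n); im,d=ctrl.get_image(n)
    if f: cv2.imwrite(f,cv2.cvtColor(im,cv2.COLOR_RGB2BGR))
    return im,d,np.array(p['mtx']),np.array(p['T'])
def cloud(d,K,T):
    v,u=np.mgrid[:d.shape[0],:d.shape[1]]
    P=np.stack([(u-K[0,2])/K[0,0]*d,(v-K[1,2])/K[1,1]*d,d],-1)
    return P@T[:3,:3].T+T[:3,3]
def ray(u,v,K,T,z):
    r=T[:3,:3]@np.array([(u-K[0,2])/K[0,0],(v-K[1,2])/K[1,1],1]); o=T[:3,3]
    return o+r*(z-o[2])/r[2]
E
python3 - <<'E'
from h import *
s=ctrl.get_state(); print({k:np.round(v,3) for k,v in s.items()})
ims=[]
for n in('top','side'):
    im,d,K,T=grab(n,f'pics/{n}0.png'); np.savez(f'{n}0.npz',im=im,d=d,K=K,T=T); print(n,K.round(1),T.round(3))
E
```

```text
pics
{'time': np.float64(0.0), 'joint_positions': array([-1.184,  0.322, -0.07 ,  1.452,  0.023,  1.371, -0.057]), 'qd': array([-0.002,  0.002, -0.001, -0.001, -0.   ,  0.   ,  0.   ]), 'joint_torque': array([-0.0000e+00, -4.9129e+01, -4.0400e-01, -3.1252e+01, -6.4000e-02,
        4.4000e-02,  0.0000e+00]), 'position': array([0.237, 0.605, 0.235]), 'tool_rot': array([-5.820e-01, -3.087e+00,  3.000e-03]), 'ft_force': array([-1.014,  0.835,  1.287]), 'torque': array([-0.039, -0.064,  0.046]), 'grip_force': np.float64(0.0), 'grip_width': np.float64(1.001)}
top [[422.2   0.  262.5]
 [  0.  422.2 195.2]
 [  0.    0.    1. ]] [[-0.028 -0.986  0.164  0.429]
 [-0.999  0.033  0.025 -0.017]
 [-0.03  -0.163 -0.986  1.391]
 [ 0.     0.     0.     1.   ]]
side [[387.2   0.  254.4]
 [  0.  387.2 191.2]
 [  0.    0.    1. ]] [[ 0.989 -0.091  0.117  0.488]
 [-0.147 -0.473  0.869 -0.935]
 [-0.024 -0.876 -0.481  0.653]
 [ 0.     0.     0.     1.   ]]
```

View pics/top0.png

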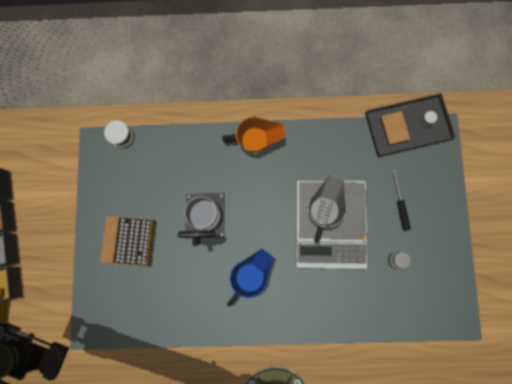

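View pics/side0.png

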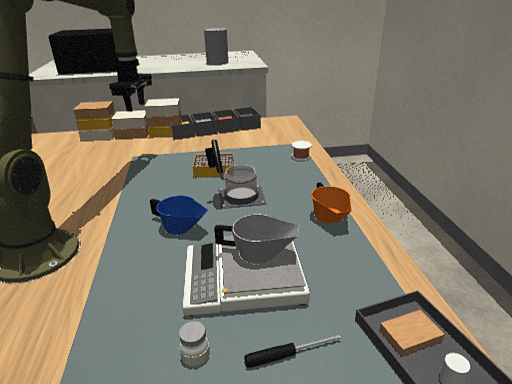

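Top view: steel jug at about (327,208), its handle near (318,237) and spout near (333,180). The jar is at (203,214), with the open cap on its robot side near (203,237). Side view: the handle bar is at about (224,237) and the cap at (214,157).

```bash
python3 - <<'E'
from h import *
a=np.load('top0.npz'); im,d,K,T=[a[k] for k in('im','d','K','T')]
P=cloud(d,K,T); b=np.load('side0.npz'); Q=cloud(b['d'],b['K'],b['T']); imq=b['im']
def st(n,p): print(n,len(p),p.mean(0).round(3),p.min(0).round(3),p.max(0).round(3))
roi=np.zeros(d.shape,bool); roi[165:255,298:372]=1
st('jug rim',P[roi&(P[...,2]>.125)])
hd=roi&(im.max(2)<60)&(P[...,2]>.09); st('handle',P[hd]); 
roi=np.zeros(d.shape,bool); roi[170:250,298:372]=1
m=roi&(abs(P[...,2]-.06)<.008); st('plate',P[m])
roi[:]=0; roi[185:250,170:235]=1
st('jar rim',P[roi&(abs(P[...,2]-.1)<.008)]); st('jarhigh',P[roi&(P[...,2]>.13)]); st('cap top',P[roi&(P[...,2]>.17)])
roi[:]=0; roi[135:215,200:265]=1
m=roi&(Q[...,2]>.115)&(Q[...,1]>.1); st('side cap',Q[m])
m=roi&(abs(Q[...,2]-.1)<.006); st('side jar rim',Q[m])
roi[:]=0; roi[210:265,210:305]=1
m=roi&(Q[...,2]>.125)&(Q[...,1]<.1); st('side jug',Q[m])
m=roi&(imq.max(2)<60)&(Q[...,2]>.07)&(Q[...,1]<.1); st('side handle',Q[m])
for n,i,c in(('t',im,(165,260,165,375)),('s',imq,(130,270,190,310))):
    cv2.imwrite(f'pics/z{n}.png',cv2.resize(cv2.cvtColor(i[c[0]:c[1],c[2]:c[3]],4),None,fx=3.6,fy=3.6,interpolation=2))
E
python3 - <<'E'
import cv2,numpy as np
a=cv2.imread('pics/zt.png');b=cv2.imread('pics/zs.png')
print(a.shape,b.shape)
E
```

```text
jug rim 351 [ 0.582 -0.166  0.243] [ 0.429 -0.232  0.125] [ 0.694 -0.017  1.391]
handle 68 [ 0.527 -0.144  0.145] [ 0.429 -0.159  0.095] [ 0.635 -0.017  1.391]
plate 2616 [ 0.586 -0.204  0.061] [ 0.475 -0.307  0.052] [ 0.689 -0.093  0.068]
jar rim 136 [0.594 0.214 0.099] [0.537 0.163 0.092] [0.644 0.263 0.108]
jarhigh 321 [0.511 0.193 0.269] [ 0.429 -0.017  0.131] [0.537 0.265 1.391]
cap top 291 [0.511 0.192 0.281] [ 0.429 -0.017  0.17 ] [0.531 0.265 1.391]
side cap 352 [0.515 0.189 0.167] [0.489 0.153 0.115] [0.538 0.264 0.213]
side jar rim 127 [0.594 0.205 0.098] [0.53  0.159 0.094] [0.647 0.261 0.102]
side jug 651 [ 0.597 -0.209  0.153] [ 0.488 -0.935  0.125] [ 0.692 -0.119  0.653]
side handle 329 [ 0.531 -0.17   0.11 ] [ 0.488 -0.935  0.07 ] [ 0.669 -0.121  0.653]
(342, 756, 3) (504, 432, 3)
```

View pics/zt.png

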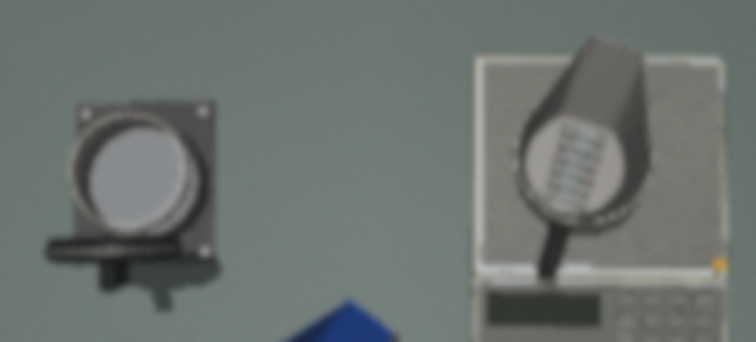

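The zoom shows the lip edge at (590,38) to (640,45), the handle at (545–555,238–275) and the jar mouth at about (137,174). The cap edge runs (45,247) to (185,243), with the bar end-on at (115,275). Six fuses lie in the jug.

Run:
```python
from h import *
a=np.load('top0.npz'); im,d,K,T=[a[k] for k in('im','d','K','T')]; P=cloud(d,K,T)
r=lambda x,y,z:ray(165+(x+.5)/3.6-.5,165+(y+.5)/3.6-.5,K,T,z)
lip=r(615,42,.135); print('lip',lip, 'lip ends',r(590,38,.135),r(642,46,.135))
h=r(547,275,.128); print('handle end',h)
dr=lip-h; print('len',np.linalg.norm(dr),'yaw',np.degrees(np.arctan2(dr[1],dr[0])))
print('plate corners',r(483,62,.06),r(720,62,.06),r(483,268,.06),r(720,268,.06))
print('jar',r(137,174,.1))
ok=d>0
def st(n,p): print(n,len(p),p.mean(0).round(4),p.min(0).round(3),p.max(0).round(3))
roi=np.zeros(d.shape,bool); roi[165:255,298:372]=1
st('jug rim',P[ok&roi&(P[...,2]>.125)])
hd=ok&roi&(im.max(2)<60)&(P[...,2]>.105); st('handle',P[hd]); print(P[hd&(P[...,2]>.115)].round(3).tolist()[::3])
b=np.load('side0.npz'); Q=cloud(b['d'],b['K'],b['T']); imq=b['im']; okq=b['d']>0
def circ(p):
    A=np.c_[2*p[:,:2],np.ones(len(p))]; s=np.linalg.lstsq(A,(p[:,:2]**2).sum(1),rcond=None)[0]; return s[:2],np.sqrt(s[2]+s[0]**2+s[1]**2)
roi[:]=0; roi[185:233,170:235]=1
m=ok&roi&(abs(P[...,2]-.1)<.006); print('jar circ top',circ(P[m]))
roi[:]=0; roi[150:215,200:275]=1
m=okq&roi&(abs(Q[...,2]-.1)<.004); print('jar circ side',circ(Q[m]))
roi[:]=0; roi[225:250,170:235]=1
m=ok&roi&(P[...,2]>.19); p=P[m]; st('captop',p); c=p-p.mean(0); w=np.linalg.svd(c,full_matrices=False)[2]; print(w[0])
roi[:]=0; roi[135:215,200:265]=1
m=okq&roi&(Q[...,2]>.115)&(Q[...,1]>.1); p=Q[m]
for z in np.arange(.12,.22,.012):
    q=p[abs(p[:,2]-z)<.006]
    if len(q): st('z%.3f'%z,q)
roi[:]=0; roi[215:260,205:245]=1
m=okq&roi&(imq.max(2)<60)&(Q[...,2]>.07)&(Q[...,1]<.1); st('side handle',Q[m])
for z in np.arange(.08,.14,.01):
    q=Q[m]; q=q[abs(q[:,2]-z)<.005]
    if len(q): st('z%.3f'%z,q)
```

```text
lip [ 0.68794668 -0.20626157  0.135     ] lip ends [ 0.69209549 -0.1855481   0.135     ] [ 0.68374845 -0.22860432  0.135     ]
handle end [ 0.49531694 -0.14054688  0.128     ]
len 0.20365077381259045 yaw -18.836822201688573
plate corners [ 0.68929291 -0.09965149  0.06      ] [ 0.68217431 -0.30913482  0.06      ] [ 0.50662495 -0.09198736  0.06      ] [ 0.50052004 -0.29692431  0.06      ]
jar [0.59354566 0.2034946  0.1       ]
jug rim 320 [ 0.5964 -0.1805  0.1321] [ 0.495 -0.232  0.125] [ 0.694 -0.118  0.142]
handle 63 [ 0.5219 -0.1463  0.128 ] [ 0.495 -0.159  0.106] [ 0.631 -0.136  0.14 ]
[[0.536, -0.149, 0.133], [0.534, -0.15, 0.128], [0.533, -0.159, 0.128], [0.53, -0.152, 0.131], [0.528, -0.146, 0.127], [0.527, -0.155, 0.133], [0.525, -0.152, 0.127], [0.522, -0.146, 0.126], [0.521, -0.155, 0.131], [0.519, -0.149, 0.128], [0.516, -0.145, 0.132], [0.513, -0.14, 0.127], [0.513, -0.149, 0.127], [0.51, -0.142, 0.134], [0.507, -0.139, 0.129], [0.507, -0.148, 0.13], [0.504, -0.143, 0.125], [0.501, -0.139, 0.129], [0.499, -0.136, 0.124], [0.498, -0.144, 0.132]]
jar circ top (array([0.596650
[... 782 characters left out ...]
0.2047] [0.51  0.175 0.198] [0.528 0.234 0.21 ]
z0.216 12 [0.5209 0.2078 0.2117] [0.517 0.195 0.21 ] [0.526 0.222 0.213]
side handle 283 [ 0.5175 -0.159   0.106 ] [ 0.494 -0.219  0.07 ] [ 0.559 -0.132  0.134]
z0.080 49 [ 0.5234 -0.1575  0.0828] [ 0.495 -0.197  0.079] [ 0.551 -0.141  0.085]
z0.090 52 [ 0.517  -0.1581  0.0883] [ 0.494 -0.201  0.085] [ 0.552 -0.145  0.095]
z0.100 32 [ 0.509  -0.1578  0.1005] [ 0.494 -0.209  0.095] [ 0.556 -0.146  0.105]
z0.110 32 [ 0.5093 -0.1573  0.1102] [ 0.494 -0.208  0.105] [ 0.551 -0.148  0.115]
z0.120 33 [ 0.5107 -0.1568  0.1209] [ 0.495 -0.2    0.116] [ 0.544 -0.148  0.125]
z0.130 80 [ 0.5217 -0.1605  0.1283] [ 0.496 -0.219  0.125] [ 0.559 -0.132  0.134]
```

View pics/zs.png

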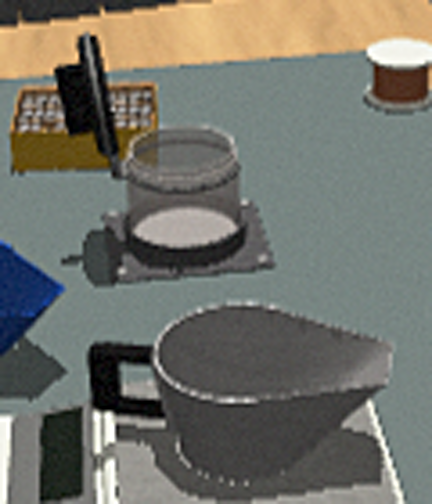

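```bash
cat >> h.py <<'E'
def rot(yaw,pitch,ysign=1):
    """tool z: azimuth yaw, pitch deg below horizontal; tool y horizontal, at yaw+90 (times ysign)"""
    a,b=np.radians([yaw,pitch]); z=np.array([np.cos(b)*np.cos(a),np.cos(b)*np.sin(a),-np.sin(b)])
    y=ysign*np.array([-np.sin(a),np.cos(a),0]); return R.from_matrix(np.c_[np.cross(y,z),y,z])
def row(g,yaw,pitch,ys=1,back=0,grasp=True):
    """row (mm,deg) from measured pose to put the grasp point at g, 'back' m back along the tool"""
    s=ctrl.get_state(); Rt=rot(yaw,pitch,ys); t=np.array(g)+Rt.apply([0,0,.005*grasp-back])
    rv=(Rt*R.from_rotvec(s['tool_rot']).inv()).as_rotvec(degrees=True)
    print(np.r_[(t-s['position'])*1000,rv].round(1).tolist(),'target',t.round(3))
def st():
    s=ctrl.get_state(); z=R.from_rotvec(s['tool_rot']).as_matrix(); print('t',round(s['time'],2),'p',s['position'].round(4),'q',s['joint_positions'].round(2),'F',s['ft_force'].round(1),'w',round(s['grip_width']*87,1),s['grip_force'].round(1))
    print('z az',np.degrees(np.arctan2(z[1,2],z[0,2])).round(1),'pitch',np.degrees(-np.arcsin(z[2,2])).round(1),'y',z[:,1].round(3))
E
python3 -c "
from h import *
row((.505,-.1437,.102),-18.8,40,back=.1)
row((.505,-.1437,.15),-18.8,40,back=.1)"
```

```text
[199.5, -725.2, -72.5, -17.1, -47.0, 2.4] target [ 0.436 -0.12   0.163]
[199.5, -725.2, -24.5, -17.1, -47.0, 2.4] target [ 0.436 -0.12   0.211]
```

```bash
python3 -m inch '[[20,-60,40,0,0,0],[40,-120,60,0,0,0],[60,-180,60,-2,-5,0],[70,-240,60,-4,-11,0],[80,-300,60,-6,-17,0],[100,-360,60,-8,-23,0],[120,-420,60,-10,-28,0],[140,-480,50,-12,-34,0],[160,-540,40,-14,-40,1],[175,-600,30,-16,-44,2],[190,-660,10,-17,-47,2],[198,-710,-10,-17,-47,2.4],[199,-725,-24,-17,-47,2.4],[199,-725,-24,-17,-47,2.4],[199,-725,-24,-17,-47,2.4]]' 45 60
python3 - <<'E'
from h import *
st(); im,d,K,T=grab('wrist','pics/w1.png'); np.savez('w1.npz',im=im,d=d,K=K,T=T); print(T.round(3))
E
```

```text
time: 1.98
position: [0.528, -0.0229, 0.1669]
tool_rot: [0.387, 2.28, -0.201]
ft_force: [-0.2, -0.3, 0.3]
grip_width: 0.517
grip_force: 0.0Traceback (most recent call last):
  File "<stdin>", line 2, in <module>
  File "h.py", line 25, in st
    s=ctrl.get_state(); z=R.from_rotvec(s['tool_rot']).as_matrix(); print('t',round(s['time'],2),'p',s['position'].round(4),'q',s['joint_positions'].round(2),'F',s['ft_force'].round(1),'w',round(s['grip_width']*87,1),s['grip_force'].round(1))
                                                                                                                                                                                                                         ^^^^^^^^^^^^^^^^^^^^^
AttributeError: 'float' object has no attribute 'round'
```

```bash
sed -i "s/s\['grip_force'\].round(1))/round(float(s['grip_force']),1))/" h.py
python3 - <<'E'
from h import *
st(); print(np.round(ctrl.get_state()['qd'],2)); row((.505,-.1437,.15),-18.8,40,back=.1)
E
```

```text
t 1.98 p [ 0.528  -0.0229  0.1669] q [ 0.28 -0.3  -0.55  2.45  0.92  0.41  0.17] F [-0.2 -0.3  0.3] w 45.0 0.0
z az -20.9 pitch 42.0 y [ 0.339  0.941 -0.021]
[ 1.48 -0.   -0.2   0.   -0.29 -1.03  1.06]
[-91.9, -97.4, 44.2, 0.5, -2.3, 1.0] target [ 0.436 -0.12   0.211]
```

Run:
```python
from h import *
row((.505,-.1437,.19),-18.8,60); row((.505,-.1437,.102),-18.8,60)
```

```text
[-20.6, -121.6, 18.8, 7.1, 16.5, 0.8] target [ 0.507 -0.145  0.186]
[-20.6, -121.6, -69.2, 7.1, 16.5, 0.8] target [ 0.507 -0.145  0.098]
```

```bash
python3 -m inch '[[0,-10,20,4,9,0],[-10,-60,25,7,16.5,0.8],[-20,-121,19,7,16.5,0.8],[-20,-121,19,7,16.5,0.8],[-20,-121,19,7,16.5,0.8],[-20,-121,19,7,16.5,0.8]]' 45 60
python3 - <<'E'
from h import *
st(); im,d,K,T=grab('wrist','pics/w1.png'); np.savez('w1.npz',im=im,d=d,K=K,T=T); print(T.round(3));row((.505,-.1437,.19),-18.8,60)
E
```

```text
time: 2.72
position: [0.5072, -0.1423, 0.1853]
tool_rot: [0.429, 2.588, -0.117]
ft_force: [0.3, 1.3, 0.1]
grip_width: 0.516
grip_force: 0.0
t 2.73 p [ 0.5072 -0.1423  0.1853] q [ 0.06 -0.27  0.1   2.25  0.19  0.64  1.28] F [0.3 1.3 0.1] w 44.9 0.0
z az -19.0 pitch 60.0 y [ 0.323  0.946 -0.001]
[[ 0.324  0.665  0.674  0.378]
 [ 0.946 -0.227 -0.23  -0.097]
 [-0.     0.712 -0.702  0.278]
 [ 0.     0.     0.     1.   ]]
[0.1, -3.1, 0.5, 0.1, -0.0, -0.0] target [ 0.507 -0.145  0.186]
```

View pics/w1.png

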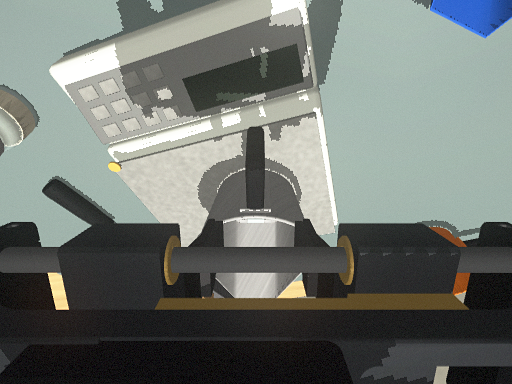

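The wrist view shows the handle's top bar at column 256, rows 128–208, running straight along the tool plane.

Run:
```python
from h import *
a=np.load('w1.npz'); K,T=a['K'],a['T']; print(K[0,2],ray(256,129,K,T,.128),ray(256,200,K,T,.128))
row((.505,-.1437,.102),-18.8,60)
```

```text
258.5197578796315 [ 0.46813427 -0.12980503  0.128     ] [ 0.52964867 -0.15128641  0.128     ]
[0.1, -3.1, -87.5, 0.1, -0.0, -0.0] target [ 0.507 -0.145  0.098]
```

```bash
python3 -m inch '[[0,-2.5,-40,0,0,0],[0,-2.5,-75,0,0,0],[0,-2.5,-87,0,0,0],[0,-2.5,-87,0,0,0]]'; python3 -m inch '[[0,0,0,0,0,0],[0,0,0,0,0,0],[0,0,0,0,0,0],[0,0,0,0,0,0],[0,0,0,0,0,0]]' 0 60;  python3 -c "
from h import *
st()"
```

```text
time: 3.28
position: [0.5073, -0.1442, 0.0982]
tool_rot: [0.426, 2.589, -0.117]
ft_force: [-0.7, -0.2, -0.2]
grip_width: 0.513
grip_force: 0.0
time: 3.9
position: [0.5077, -0.1453, 0.0992]
tool_rot: [0.429, 2.586, -0.117]
ft_force: [-3.0, 0.2, 3.1]
grip_width: 0.154
grip_force: 60.0
t 3.9 p [ 0.5077 -0.1453  0.0992] q [ 0.07 -0.14  0.1   2.35  0.23  0.42  1.23] F [-3.   0.2  3.1] w 13.4 60.0
z az -19.0 pitch 59.9 y [ 0.323  0.946 -0.001]
```

```bash
python3 -m inch '[[0,0,10,0,0,0],[0,0,25,0,0,0],[0,0,45,0,0,0],[0,0,65,0,0,0],[0,0,85,0,0,0],[0,0,100,0,0,0],[0,0,110,0,0,0],[0,0,110,0,0,0]]';  python3 - <<'E'
from h import *
st(); im,d,K,T=grab('side','pics/s2.png'); np.savez('s2.npz',im=im,d=d,K=K,T=T)
Q=cloud(d,K,T); ok=(d>0)&(Q[...,1]<-.05)&(Q[...,2]>.15)&(Q[...,0]>.5)&(abs(Q[...,1]+.17)<.15)
cv2.imwrite('pics/s2.png',cv2.resize(cv2.cvtColor(im[60:300,110:380],4),None,fx=2,fy=2))
E
```

```text
time: 4.9
position: [0.5077, -0.1452, 0.2093]
tool_rot: [0.429, 2.586, -0.117]
ft_force: [0.2, 0.5, -3.4]
grip_width: 0.156
grip_force: 60.0
t 4.9 p [ 0.5077 -0.1452  0.2093] q [ 0.08 -0.29  0.08  2.22  0.17  0.7   1.31] F [ 0.2  0.5 -3.4] w 13.5 60.0
z az -19.0 pitch 59.9 y [ 0.323  0.946 -0.001]
```

View pics/s2.png

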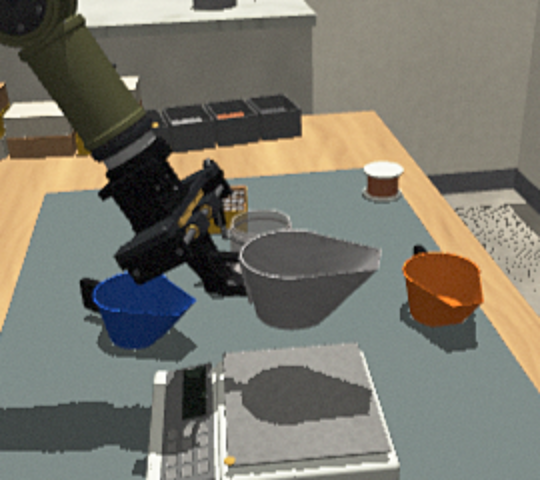

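The jug hangs level above the scale (lip at 380,258 and base at 295,325 in the crop), and there is no slip.

```bash
python3 -m inch '[[8,5,4,0,0,4],[16,10,8,0,0,11],[25,18,10,0,0,19],[35,28,10,0,0,27],[45,38,10,0,0,35],[55,48,10,0,0,43],[65,60,10,0,0,51],[72,70,10,0,0,58],[75,75,10,0,0,60],[75,75,10,0,0,60]]';  python3 - <<'E'
from h import *
st()
E
```

```text
time: 6.2
position: [0.5727, -0.0641, 0.2238]
tool_rot: [-0.928, 2.472, 0.228]
ft_force: [-7.2, -56.2, -14.7]
grip_width: 0.154
grip_force: 59.8
t 6.2 p [ 0.5727 -0.0641  0.2238] q [-1.   -0.2   1.24  1.99 -0.29  0.92  2.69] F [ -7.2 -56.2 -14.7] w 13.4 59.8
z az 39.5 pitch 60.2 y [-0.655  0.755 -0.014]
```

Run:
```python
from h import *
im,d,K,T=grab('side'); st(); print(np.round(ctrl.get_state()['qd'],2),np.round(ctrl.get_state()['torque'],1))
cv2.imwrite('pics/s3.png',cv2.resize(cv2.cvtColor(im[20:300,60:400],4),None,fx=2,fy=2))
```

```text
t 6.25 p [ 0.5732 -0.0526  0.2248] q [-1.01 -0.2   1.23  1.99 -0.29  0.93  2.69] F [ 0.4  8.9 -2.5] w 13.6 60.0
z az 40.7 pitch 60.1 y [-0.669  0.743 -0.013]
[ 0.07  0.04 -0.07  0.02 -0.17  0.04  0.01] [0.3 0.9 0.9]
```

View pics/s3.png

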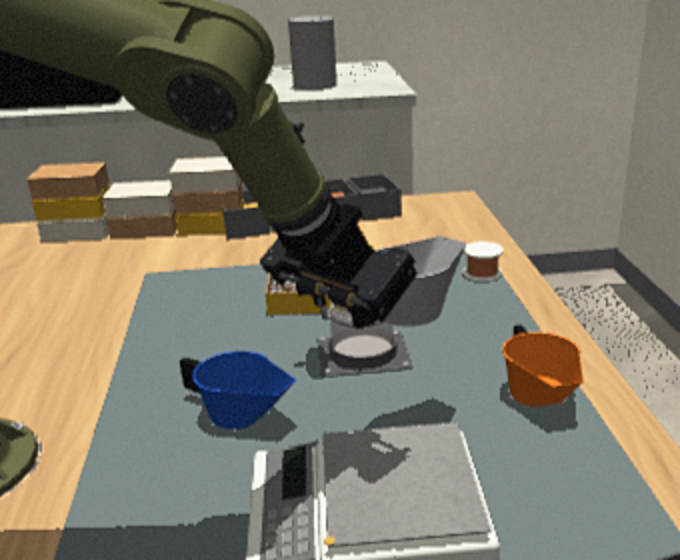

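The jug is held level, and the 56 N was only inertia from a fast swing. Joint 7 is at its limit, though. I'll set the jug back on the scale and regrasp with the tool turned half a turn.

Run:
```python
from h import *
row((.502,-.185,.213),0,60)
```

```text
[-68.7, -132.4, -16.2, 0.7, 0.2, -42.0] target [ 0.504 -0.185  0.209]
```

```bash
python3 -m inch '[[-4,-7,0,0,0,-2],[-12,-22,0,0,0,-7],[-22,-42,-4,0,0,-13],[-32,-62,-8,0,0,-20],[-42,-82,-12,0,0,-26],[-52,-102,-16,0,0,-33],[-62,-120,-16,0,0,-39],[-69,-132,-16,0.5,0,-42],[-69,-132,-16,0.5,0,-42],[-69,-132,-16,0.5,0,-42],[-69,-132,-16,0.5,0,-42]]';  python3 - <<'E'
from h import *
st(); row((.502,-.185,.1),0,60)
E
```

```text
time: 7.62
position: [0.5038, -0.1954, 0.2082]
tool_rot: [0.027, 2.616, -0.01]
ft_force: [0.1, -0.1, -4.0]
grip_width: 0.155
grip_force: 59.8
t 7.62 p [ 0.5038 -0.1954  0.2082] q [-0.18 -0.29  0.56  2.18 -0.05  0.71  1.97] F [ 0.1 -0.1 -4. ] w 13.5 59.8
z az -1.4 pitch 59.9 y [ 0.021  1.    -0.002]
[0.7, 10.4, -112.5, 0.1, 0.1, 1.2] target [ 0.504 -0.185  0.096]
```

```bash
python3 -m inch '[[0,0,-25,0,0,0],[0,0,-55,0,0,0],[0,0,-85,0,0,0],[0,0,-100,0,0,0],[0,0,-106,0,0,0],[0,0,-109,0,0,0],[0,0,-109,0,0,0]]'; python3 -m inch '[[0,0,0,0,0,0],[0,0,0,0,0,0],[0,0,0,0,0,0]]' 45 60;  python3 - <<'E'
from h import *
st(); row((.502,-.19,.27),0,90); row((.502,-.19,.27),0,90,-1)
E
```

```text
time: 8.5
position: [0.5045, -0.1961, 0.1005]
tool_rot: [0.028, 2.614, -0.011]
ft_force: [0.3, 0.2, -2.4]
grip_width: 0.154
grip_force: 59.8
time: 8.88
position: [0.504, -0.1963, 0.1001]
tool_rot: [0.029, 2.614, -0.011]
ft_force: [-0.1, -1.2, -0.5]
grip_width: 0.408
grip_force: 0.0
t 8.88 p [ 0.504  -0.1963  0.1001] q [-0.3  -0.13  0.73  2.31 -0.28  0.46  2.23] F [-0.1 -1.2 -0.5] w 35.5 0.0
z az -1.6 pitch 59.8 y [ 0.023  1.    -0.002]
[-2.0, 6.3, 164.9, 0.5, 30.2, 1.3] target [ 0.502 -0.19   0.265]
[-2.0, 6.3, 164.9, 46.6, -0.7, -172.6] target [ 0.502 -0.19   0.265]
```

```bash
python3 -m inch '[[0,0,20,0,0,0],[0,0,60,0,0,0],[0,0,110,0,10,0],[0,0,150,0,20,0],[0,0,160,0,30,0],[0,0,160,0,30,0]]';python3 -m inch '[[0,0,0,0,0,-9],[0,0,0,0,0,-19],[0,0,0,0,0,-29],[0,0,0,0,0,-39],[0,0,0,0,0,-49],[0,0,0,0,0,-59],[0,0,0,0,0,-69],[0,0,0,0,0,-79],[0,0,0,0,0,-89],[0,0,0,0,0,-99],[0,0,0,0,0,-109],[0,0,0,0,0,-119],[0,0,0,0,0,-129],[0,0,0,0,0,-139],[0,0,0,0,0,-149],[0,0,0,0,0,-159],[0,0,0,0,0,-169],[0,0,0,0,0,-178],[0,0,0,0,0,-178]]';   python3 - <<'E'
from h import *
st(); row((.502,-.195,.19),-1.5,60,-1)
E
```

```text
time: 9.62
position: [0.5071, -0.1947, 0.2587]
tool_rot: [-0.024, -3.141, 0.025]
ft_force: [-0.7, 0.4, -0.0]
grip_width: 0.516
grip_force: 0.0
time: 12.0
position: [0.5025, -0.1964, 0.2593]
tool_rot: [-3.127, -0.026, 0.001]
ft_force: [-0.7, 0.6, 0.3]
grip_width: 0.518
grip_force: 0.0
t 12.0 p [ 0.5025 -0.1964  0.2593] q [-0.32  0.08  0.69  1.71 -0.07  1.38 -1.17] F [-0.7  0.6  0.3] w 45.1 0.0
z az 94.0 pitch 89.2 y [ 0.017 -1.    -0.014]
[2.0, 1.3, -73.6, -0.9, -30.0, -2.6] target [ 0.504 -0.195  0.186]
```

```bash
python3 -m inch '[[2,0,-20,0,-10,0],[2,0,-40,0,-20,-1],[2,0,-60,-1,-30,-2],[2,0,-60,-1,-30,-2.6],[2,0,-60,-1,-30,-2.6]]';   python3 - <<'E'
from h import *
st(); im,d,K,T=grab('top'); np.savez('t4.npz',im=im,d=d,K=K,T=T)
P=cloud(d,K,T); roi=np.zeros(d.shape,bool); roi[160:260,290:375]=1
m=(d>0)&roi&(abs(P[...,2]-.135)<.008)&(P[...,0]>.56); p=P[m]; print(len(p),p.min(0).round(3),p.max(0).round(3)); q=p[p[:,0]>p[:,0].max()-.012]; print('lip',q.mean(0).round(3))
im,d,K,T=grab('wrist','pics/w4.png')
E
```

```text
time: 12.62
position: [0.5071, -0.1969, 0.2024]
tool_rot: [3.024, -0.039, 0.814]
ft_force: [0.4, -1.2, 0.9]
grip_width: 0.513
grip_force: 0.0
t 12.62 p [ 0.5071 -0.1969  0.2024] q [-0.29 -0.3   0.65  2.19  0.01  0.7  -1.22] F [ 0.4 -1.2  0.9] w 44.6 0.0
z az -1.8 pitch 59.9 y [-0.026 -1.     0.003]
181 [ 0.56  -0.257  0.127] [ 0.693 -0.142  0.141]
lip [ 0.689 -0.203  0.133]
```

View pics/w4.png

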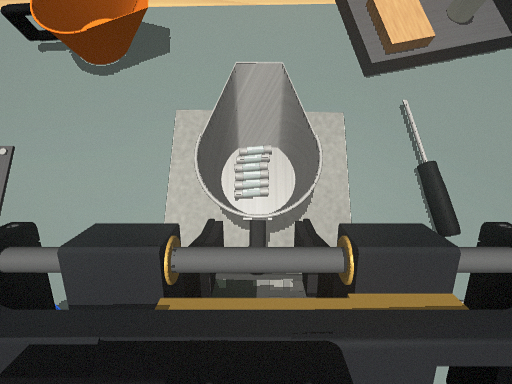

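The wrist view shows the six fuses still in the jug, with the handle at column 258 midway between the open fingers and the lip at (260,65). It is aligned.

```bash
python3 -m inch '[[-3,0.7,-40,0,0,0],[-3,0.7,-80,0,0,0],[-3,0.7,-103,0,0,0],[-3,0.7,-104,0,0,0],[-3,0.7,-104,0,0,0]]'; python3 -m inch '[[0,0,0,0,0,0],[0,0,0,0,0,0],[0,0,0,0,0,0],[0,0,0,0,0,0],[0,0,0,0,0,0]]' 0 60; python3 -m inch '[[0,0,8,0,0,0],[0,0,20,0,0,0],[0,0,38,0,0,0],[0,0,58,0,0,0],[0,0,80,0,0,0],[0,0,100,0,0,0],[0,0,115,0,0,0],[0,0,120,0,0,0],[0,0,120,0,0,0]]'
python3 - <<'E'
from h import *
st(); row((.622,-.007,.225),95,60,-1);row((.56,-.11,.225),45,60,-1)
E
```

```text
time: 13.35
position: [0.5049, -0.1959, 0.0982]
tool_rot: [3.024, -0.039, 0.814]
ft_force: [0.6, -0.1, 0.4]
grip_width: 0.519
grip_force: 0.0
time: 13.98
position: [0.5026, -0.1955, 0.0955]
tool_rot: [3.027, -0.041, 0.808]
ft_force: [-1.6, -0.8, 3.0]
grip_width: 0.159
grip_force: 59.9
time: 15.1
position: [0.5018, -0.1953, 0.2147]
tool_rot: [3.027, -0.041, 0.805]
ft_force: [0.2, -0.6, -2.1]
grip_width: 0.156
grip_force: 59.9
t 15.1 p [ 0.5018 -0.1953  0.2147] q [-0.14 -0.29  0.52  2.17 -0.05  0.73 -1.18] F [ 0.2 -0.6 -2.1] w 13.6 59.9
z az -1.7 pitch 60.2 y [-0.027 -1.     0.002]
[119.9, 190.8, 6.0, 0.3, -0.1, 96.6] target [ 0.622 -0.005  0.221]
[59.9, 87.1, 6.0, 0.2, -0.2, 46.6] target [ 0.562 -0.108  0.221]
```

```bash
python3 -m inch '[[2,3,4,0,0,2],[8,12,8,0,0,6.5],[16,25,10,0,0,13],[24,38,10,0,0,19.5],[32,51,10,0,0,26],[40,64,10,0,0,32.5],[48,77,10,0,0,39],[56,90,10,0,0,45.5],[64,103,10,0,0,52],[72,116,10,0,0,58.5],[80,129,10,0,0,65],[88,142,10,0,0,71.5],[96,155,10,0,0,78],[104,168,10,0,0,84.5],[112,180,10,0,0,91],[118,188,10,0,0,95],[120,191,10,0,0,96.6],[120,191,10,0,0,96.6],[120,191,10,0,0,96.6]]'
python3 - <<'E'
from h import *
st()
E
```

```text
time: 17.48
position: [0.6222, -0.0052, 0.2253]
tool_rot: [-1.836, -2.003, -0.491]
ft_force: [-0.1, -0.1, -3.4]
grip_width: 0.157
grip_force: 59.9
t 17.48 p [ 0.6222 -0.0052  0.2253] q [-0.32  0.46  0.76  1.52 -0.76  1.58  0.61] F [-0.1 -0.1 -3.4] w 13.7 59.9
z az 94.8 pitch 60.2 y [0.996 0.086 0.002]
```

Run:
```python
from h import *
im,d,K,T=grab('top'); P=cloud(d,K,T)
m=(d>0)&(P[...,2]>.24)&(P[...,2]<.30)&(P[...,1]>.05)&(P[...,0]>.55)&(P[...,0]<.68); p=P[m]; print(len(p),p.min(0).round(3),p.max(0).round(3)); q=p[p[:,1]>p[:,1].max()-.012]; print('lip',q.mean(0).round(3),q.min(0).round(3),q.max(0).round(3))
# plan: TCP rows for tip theta about the lip (jug frame TCP rel lip)
s=ctrl.get_state(); psi=np.radians(94.8); u=np.array([np.cos(psi),np.sin(psi),0]); ax=np.cross([0,0,1],u)
lip=s['position']+u*(.193-.0025)+[0,0,.0395]; print('model lip',lip.round(3))
rel=s['position']-lip
for th,tgt in((0,lip),(20,(.605,.183,.20)),(40,(.605,.183,.135)),(50,(.605,.183,.118)),(60,(.605,.185,.116)),(70,(.605,.187,.116)),(80,(.605,.187,.116)),(86,(.605,.187,.118))):
    r=R.from_rotvec(ax*np.radians(th)); t=np.array(tgt)+r.apply(rel); print(th,np.r_[(t-s['position'])*1000,ax*th].round(1).tolist(),t.round(3))
```

```text
456 [0.558 0.05  0.24 ] [0.672 0.186 0.269]
lip [0.61  0.18  0.259] [0.584 0.175 0.25 ] [0.633 0.186 0.269]
model lip [0.606 0.185 0.265]
0 [0.0, 0.0, 0.0, -0.0, -0.0, 0.0] [ 0.622 -0.005  0.225]
20 [-1.1, -3.7, 2.6, -19.9, -1.7, 0.0] [ 0.621 -0.009  0.228]
40 [-2.9, 17.4, 1.7, -39.9, -3.3, 0.0] [0.619 0.012 0.227]
50 [-4.4, 36.0, 13.1, -49.8, -4.2, 0.0] [0.618 0.031 0.239]
60 [-6.4, 61.1, 35.7, -59.8, -5.0, 0.0] [0.616 0.056 0.261]
70 [-8.6, 90.2, 56.0, -69.8, -5.9, 0.0] [0.614 0.085 0.282]
80 [-11.2, 120.4, 71.3, -79.7, -6.7, 0.0] [0.611 0.115 0.297]
86 [-12.8, 139.6, 79.8, -85.7, -7.2, 0.0] [0.609 0.134 0.305]
```

```bash
python3 -m inch '[[0,-1,1,-4,-0.3,0],[-0.5,-2,2,-10,-0.8,0],[-1,-3.5,2.6,-18,-1.5,0],[-1.5,2,2.5,-25,-2.1,0],[-2.2,9,2,-32,-2.7,0],[-2.9,16,2,-38.9,-3.2,0],[-3,19,3,-41.9,-3.5,0],[-3,19,3,-41.9,-3.5,0],[-3,19,3,-41.9,-3.5,0]]'
python3 - <<'E'
from h import *
st()
im,d,K,T=grab('side','pics/s5.png'); cv2.imwrite('pics/s5.png',cv2.resize(cv2.cvtColor(im[60:260,150:350],4),None,fx=2.5,fy=2.5))
s=ctrl.get_state(); psi=np.radians(94.8); u=np.array([np.cos(psi),np.sin(psi),0]); ax=np.cross([0,0,1],u)
z=R.from_rotvec(s['tool_rot']).as_matrix()[:,2]; th0=np.degrees(np.arctan2(-z[2],z@u))-60.2; print('theta',th0)
rel0=np.array([0,0,-.0395])-u*.1905
print('lip',(s['position']-R.from_rotvec(ax*np.radians(th0)).apply(rel0)).round(4))
for th,tgt in((46,(.605,.183,.122)),(50,(.605,.183,.118)),(55,(.605,.184,.117)),(60,(.605,.185,.116)),(65,(.605,.186,.116)),(70,(.605,.187,.116)),(75,(.605,.187,.116)),(80,(.605,.187,.116)),(86,(.605,.187,.118))):
    t=np.array(tgt)+R.from_rotvec(ax*np.radians(th)).apply(rel0); print(th,np.r_[(t-s['position'])*1000,ax*(th-th0)].round(1).tolist())
E
```

```text
time: 18.65
position: [0.6192, 0.0134, 0.2286]
tool_rot: [2.015, 2.196, -0.215]
ft_force: [0.1, 0.5, -3.0]
grip_width: 0.159
grip_force: 59.9
t 18.65 p [0.6192 0.0134 0.2286] q [-0.9   0.35  0.9   1.58 -0.07  1.32  0.07] F [ 0.1  0.5 -3. ] w 13.8 59.9
z az -85.6 pitch 77.9 y [ 0.996  0.086 -0.002]
theta 41.89913249152271
lip [0.6052 0.1805 0.1309]
46 [-0.8, 9.9, 2.9, -4.1, -0.3, 0.0]
50 [-1.5, 17.9, 9.8, -8.1, -0.7, 0.0]
55 [-2.4, 30.0, 21.7, -13.1, -1.1, 0.0]
60 [-3.4, 43.1, 32.5, -18.0, -1.5, 0.0]
65 [-4.5, 57.2, 43.2, -23.0, -1.9, 0.0]
70 [-5.7, 72.2, 52.8, -28.0, -2.4, 0.0]
75 [-6.9, 87.0, 61.1, -33.0, -2.8, 0.0]
80 [-8.2, 102.4, 68.0, -38.0, -3.2, 0.0]
86 [-9.8, 121.6, 76.5, -43.9, -3.7, 0.0]
```

View pics/s5.png

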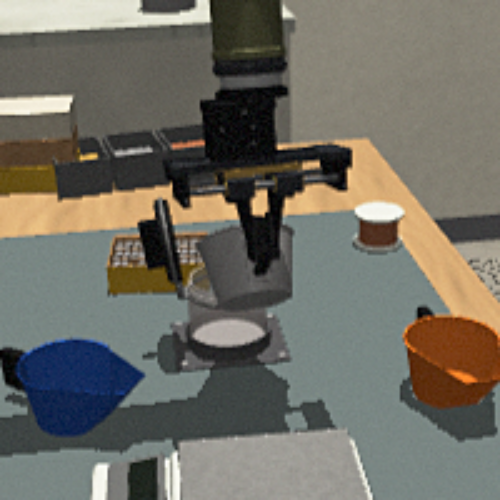

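The jug is tipped 42° with its lip over the jar (crop 205,290), clear of the cap at (165,240). I'll pour now.

```bash
python3 -m inch '[[-0.8,10,3,-4.1,-0.3,0],[-1.5,18,10,-8.1,-0.7,0],[-1.9,24,16,-10.6,-0.9,0],[-2.4,30,21.7,-13.1,-1.1,0],[-2.9,36.5,27,-15.5,-1.3,0],[-3.4,43,32.5,-18,-1.5,0],[-3.9,50,38,-20.5,-1.7,0],[-4.5,57,43,-23,-1.9,0],[-5.1,64.5,48,-25.5,-2.1,0],[-5.7,72,53,-28,-2.4,0],[-6.3,79.5,57,-30.5,-2.6,0],[-6.9,87,61,-33,-2.8,0],[-7.5,94.5,64.5,-35.5,-3,0],[-8.2,102.4,68,-38,-3.2,0],[-9,112,72,-41,-3.4,0],[-9.8,121.6,76.5,-44,-3.7,0],[-9.8,121.6,76.5,-44,-3.7,0],[-9.8,121.6,76.5,-44,-3.7,0],[-9.8,121.6,76.5,-44,-3.7,0],[-9.8,121.6,76.5,-44,-3.7,0]]'
python3 - <<'E'
from h import *
st()
im,d,K,T=grab('side','pics/s6.png'); cv2.imwrite('pics/s6.png',cv2.resize(cv2.cvtColor(im[60:260,150:350],4),None,fx=2.5,fy=2.5))
E
```

```text
time: 21.2
position: [0.6098, 0.1354, 0.3053]
tool_rot: [1.547, 1.686, -0.831]
ft_force: [-0.2, -0.2, -2.8]
grip_width: 0.151
grip_force: 59.9
t 21.2 p [0.6098 0.1354 0.3053] q [-1.27  0.7   0.95  1.37  0.38  1.64 -0.3 ] F [-0.2 -0.2 -2.8] w 13.2 59.9
z az -85.3 pitch 33.7 y [ 0.996  0.084 -0.004]
```

View pics/s6.png

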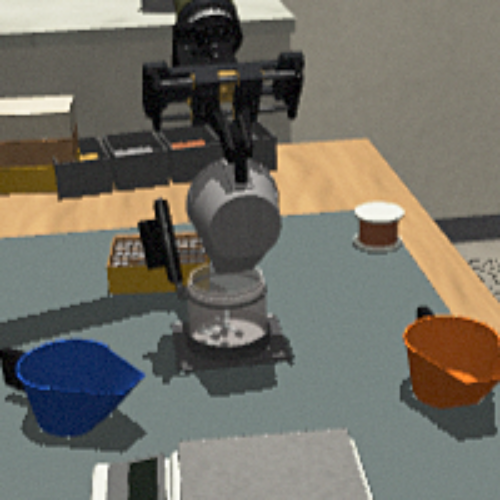

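The fuses lie in the jar (about (230,330)), and none can be seen outside it. I'll right the jug and check inside it with the wrist camera.

```bash
python3 -m inch '[[1,-10,8,4,0.3,0],[3,-34,5,12,1,0],[5,-58,-5,20,1.7,0],[7,-84,-17,29,2.4,0],[9,-106,-30,37,3.1,0],[10,-120,-37,44,3.7,0],[11,-128,-38,53,4.4,0],[12,-134,-39,62,5.2,0],[12.5,-140,-39,71,5.9,0],[12.8,-140,-39,80,6.7,0],[12.8,-140,-39,85.7,7.2,0],[12.8,-140,-39,85.7,7.2,0],[12.8,-140,-39,85.7,7.2,0]]'
python3 - <<'E'
from h import *
st(); row((.502-.0025,-.1955,.24),-1.7,60.2,-1)
im,d,K,T=grab('wrist'); a,d,K,T=grab('top')
cv2.imwrite('pics/w7.png',cv2.cvtColor(np.hstack([im[:260],cv2.resize(a[180:245,165:230],(260,260),interpolation=2)]),4))
E
```

```text
time: 22.88
position: [0.6225, -0.0035, 0.266]
tool_rot: [-1.836, -2.008, -0.486]
ft_force: [0.4, 1.4, -2.8]
grip_width: 0.155
grip_force: 59.9
t 22.88 p [ 0.6225 -0.0035  0.266 ] q [-0.35  0.43  0.79  1.47 -0.75  1.65  0.57] F [ 0.4  1.4 -2.8] w 13.5 59.9
z az 95.0 pitch 60.4 y [0.996 0.089 0.001]
[-120.5, -192.1, -30.4, 0.3, -0.1, -96.8] target [ 0.502 -0.196  0.236]
```

View pics/w7.png

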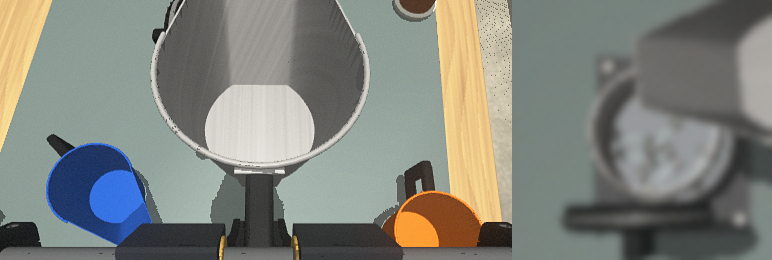

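The jug is empty (bare floor at (260,128)) and the fuses are in the jar. Next I return the jug to the scale.

```bash
python3 -m inch '[[-2,-3,0,0,0,-2],[-8,-13,0,0,0,-6.5],[-16,-26,0,0,0,-13],[-24,-39,0,0,0,-19.5],[-32,-52,0,0,0,-26],[-40,-65,-2,0,0,-32.5],[-48,-78,-5,0,0,-39],[-56,-91,-10,0,0,-45.5],[-64,-104,-15,0,0,-52],[-72,-117,-20,0,0,-58.5],[-80,-130,-25,0,0,-65],[-88,-143,-30,0,0,-71.5],[-96,-156,-30,0,0,-78],[-104,-169,-30,0,0,-84.5],[-112,-181,-30,0,0,-91],[-118,-189,-30,0,0,-95.5],[-120.5,-192,-30,0.2,0,-96.8],[-120.5,-192,-30,0.2,0,-96.8],[-120.5,-192,-30,0.2,0,-96.8]]'
python3 - <<'E'
from h import *
st()
E
```

```text
time: 25.35
position: [0.502, -0.1955, 0.2359]
tool_rot: [3.029, -0.046, 0.806]
ft_force: [0.8, 1.3, -3.5]
grip_width: 0.16
grip_force: 59.9
t 25.35 p [ 0.502  -0.1955  0.2359] q [-0.05 -0.29  0.44  2.14 -0.08  0.78 -1.16] F [ 0.8  1.3 -3.5] w 13.9 59.9
z az -1.6 pitch 60.2 y [-0.03  -1.    -0.001]
```

```bash
python3 -m inch '[[0,0,-30,0,0,0],[0,0,-65,0,0,0],[0,0,-100,0,0,0],[0,0,-125,0,0,0],[0,0,-134,0,0,0],[0,0,-138,0,0,0],[0,0,-140.5,0,0,0],[0,0,-140.5,0,0,0]]'; python3 -m inch '[[0,0,0,0,0,0],[0,0,0,0,0,0],[0,0,0,0,0,0]]' 45 60;  python3 -m inch '[[0,0,20,0,0,0],[0,0,60,0,0,0],[0,0,110,0,10,0],[0,0,150,0,20,0],[0,0,160,0,30,0],[0,0,160,0,30,0]]'
python3 - <<'E'
from h import *
st(); im,d,K,T=grab('top'); P=cloud(d,K,T); roi=np.zeros(d.shape,bool); roi[160:260,290:375]=1
m=(d>0)&roi&(abs(P[...,2]-.135)<.01)&(P[...,0]>.56); p=P[m]; print(len(p),p.min(0).round(3),p.max(0).round(3))
im,d,K,T=grab('side'); Q=cloud(d,K,T); m=(d>0)&(Q[...,2]>.115)&(abs(Q[...,1]-.21)<.06)&(Q[...,0]<.56)&(Q[...,0]>.48); p=Q[m]; print('cap',len(p),p.min(0).round(3),p.max(0).round(3))
for z in (.13,.16,.19): q=p[abs(p[:,2]-z)<.008]; print(z,q.max(0).round(3),q.min(0).round(3))
E
```

```text
time: 26.35
position: [0.5026, -0.1959, 0.0962]
tool_rot: [3.028, -0.046, 0.808]
ft_force: [-0.3, 0.2, -2.1]
grip_width: 0.154
grip_force: 59.9
time: 26.72
position: [0.5026, -0.196, 0.0962]
tool_rot: [3.028, -0.047, 0.808]
ft_force: [0.2, -0.3, -0.2]
grip_width: 0.416
grip_force: 0.0
time: 27.48
position: [0.5055, -0.1945, 0.2549]
tool_rot: [3.125, -0.036, -0.008]
ft_force: [-0.1, -0.2, -0.4]
grip_width: 0.517
grip_force: 0.0
t 27.48 p [ 0.5055 -0.1945  0.2549] q [-0.08  0.08  0.41  1.71 -0.01  1.36 -1.26] F [-0.1 -0.2 -0.4] w 44.9 0.0
z az -108.0 pitch 89.0 y [-0.023 -1.     0.016]
138 [ 0.563 -0.244  0.125] [ 0.693 -0.142  0.144]Traceback (most recent call last):
  File "<stdin>", line 4, in <module>
    return umr_minimum(a, axis, None, out, keepdims, initial, where)
ValueError: zero-size array to reduction operation minimum which has no identity
```

The jug stands on the plate again. I'll move behind the cap while turning half a turn, with the fingers shut for the push.

```bash
python3 -m inch '[[-2,10,5,0,0,5],[-6,30,10,0,0,14],[-10,55,15,0,0,24],[-14,80,15,0,0,34],[-18,105,15,0,0,44],[-22,130,15,0,0,54],[-26,155,15,0,0,64],[-30,180,15,0,0,74],[-35,205,15,0,0,84],[-40,230,15,0,0,94],[-45,255,15,0,0,104],[-50,280,15,0,0,114],[-55,305,15,0,0,124],[-60,330,15,0,0,134],[-65,355,15,0,0,144],[-70,380,15,0,0,154],[-75,400,10,0,0,164],[-75,404,0,0,0,174],[-75,404,0,0,0,179],[-75,404,0,0,0,179]]' 0 20
python3 - <<'E'
from h import *
st(); im,d,K,T=grab('side'); Q=cloud(d,K,T); m=(d>0)&(Q[...,2]>.115)&(abs(Q[...,1]-.21)<.06)&(Q[...,0]<.56)&(Q[...,0]>.46); p=Q[m]; print('cap',len(p))
for z in np.arange(.12,.25,.012): 
  q=p[abs(p[:,2]-z)<.006]
  if len(q): print(z.round(3),q.max(0).round(3),q.min(0).round(3))
row((.445,.21,.19),0,90,1)
E
```

```text
time: 30.08
position: [0.4263, 0.207, 0.2554]
tool_rot: [0.073, 3.136, 0.024]
ft_force: [1.4, 0.6, -0.0]
grip_width: 0.005
grip_force: 0.0
t 30.07 p [0.4263 0.207  0.2554] q [-0.56 -0.07  0.06  1.85 -0.01  1.35  1.02] F [ 1.4  0.6 -0. ] w 0.4 0.0
z az 72.1 pitch 89.1 y [0.046 0.999 0.015]
cap 545
0.12 [0.538 0.245 0.126] [0.497 0.162 0.116]
0.132 [0.537 0.258 0.138] [0.495 0.16  0.126]
0.144 [0.535 0.265 0.15 ] [0.493 0.157 0.138]
0.156 [0.534 0.21  0.162] [0.493 0.153 0.15 ]
0.168 [0.533 0.263 0.174] [0.491 0.156 0.162]
0.18 [0.53  0.257 0.186] [0.489 0.157 0.174]
0.192 [0.529 0.218 0.198] [0.493 0.163 0.186]
0.204 [0.528 0.232 0.21 ] [0.51  0.172 0.198]
0.216 [0.526 0.228 0.214] [0.513 0.198 0.211]
[18.5, 2.8, -70.6, -0.9, 0.3, 2.7] target [0.445 0.21  0.185]
```

```bash
python3 -m inch '[[0,3,-35,0,0,0],[0,3,-72,0,0,0],[15,3,-72,0,0,0],[27,3,-72,0,0,0],[39,3,-72,0,0,0],[51,3,-72,0,0,0],[63,3,-72,0,0,0],[75,3,-72,0,0,0],[87,3,-72,0,0,0],[99,3,-70,0,0,0],[111,3,-66,0,0,0],[123,3,-60,0,0,0],[135,3,-52,0,0,0],[140,3,-45,0,0,0],[120,3,-20,0,0,0],[90,3,0,0,0,0],[60,3,10,0,0,0],[60,3,10,0,0,0],[60,3,10,0,0,0],[60,3,10,0,0,0]]'
python3 - <<'E'
from h import *
st(); im,d,K,T=grab('side'); Q=cloud(d,K,T); m=(d>0)&(Q[...,2]>.1)&(abs(Q[...,1]-.21)<.07)&(Q[...,0]<.67)&(Q[...,0]>.46)&(Q[...,2]<.21); p=Q[m]; print('cap',len(p))
for z in np.arange(.102,.21,.006): 
  q=p[abs(p[:,2]-z)<.003]
  if len(q)>2: print(z.round(3),len(q),q.max(0).round(3),q.min(0).round(3))
E
```

```text
time: 32.62
position: [0.4875, 0.211, 0.2649]
tool_rot: [0.071, 3.138, 0.022]
ft_force: [1.1, 0.4, 0.2]
grip_width: 0.007
grip_force: 0.0
t 32.62 p [0.4875 0.211  0.2649] q [-0.54  0.05  0.09  1.71 -0.02  1.37  1.08] F [1.1 0.4 0.2] w 0.6 0.0
z az 77.3 pitch 89.2 y [0.045 0.999 0.014]
cap 551
0.102 23 [0.644 0.238 0.105] [0.533 0.163 0.1  ]
0.108 16 [0.573 0.212 0.111] [0.538 0.163 0.105]
0.114 40 [0.589 0.237 0.117] [0.541 0.157 0.112]
0.12 50 [0.602 0.227 0.123] [0.547 0.153 0.117]
0.126 48 [0.609 0.212 0.129] [0.555 0.152 0.123]
0.132 65 [0.623 0.21  0.135] [0.549 0.156 0.129]
0.138 67 [0.635 0.216 0.141] [0.547 0.158 0.135]
0.144 81 [0.634 0.216 0.147] [0.55  0.161 0.141]
0.15 84 [0.637 0.252 0.153] [0.557 0.168 0.147]
0.156 48 [0.638 0.234 0.158] [0.57  0.181 0.153]
0.162 19 [0.609 0.218 0.165] [0.58  0.201 0.159]
0.168 10 [0.606 0.215 0.17 ] [0.594 0.203 0.165]
```

```bash
python3 -m inch '[[0,0,0,0,0,0],[0,0,0,0,0,0],[0,0,0,0,0,0],[0,0,0,0,0,0]]' 50 20
python3 - <<'E'
from h import *
im,d,K,T=grab('side'); im2,d2,K2,T2=grab('top')
for im,d,K,T in((im,d,K,T),(im2,d2,K2,T2)):
  Q=cloud(d,K,T); b=(d>0)&(abs(Q[...,1]-.21)<.07)&(Q[...,0]<.67)&(Q[...,0]>.50)
  p=Q[b&(Q[...,2]>.122)&(Q[...,2]<.15)]; print('bar',len(p),p.mean(0).round(4),p.min(0).round(3),p.max(0).round(3))
  c=p[:,:2]-p[:,:2].mean(0); w=np.linalg.svd(c)[2][0]; print('dir',np.degrees(np.arctan2(w[1],w[0])))
  p=Q[b&(abs(Q[...,2]-.108)<.006)]; print('cap',len(p),p.min(0).round(3),p.max(0).round(3), p.mean(0).round(3))
row((.595,.21,.125),0,90,1)
E
```

```text
time: 33.17
position: [0.487, 0.2113, 0.2654]
tool_rot: [0.069, 3.137, 0.023]
ft_force: [-0.3, -0.2, 0.5]
grip_width: 0.375
grip_force: 0.0
bar 81 [0.5967 0.207  0.129 ] [0.565 0.197 0.122] [0.628 0.22  0.134]
dir 177.97314737536493
cap 302 [0.538 0.148 0.102] [0.65  0.249 0.114] [0.595 0.19  0.108]
bar 108 [0.5969 0.2123 0.1316] [0.565 0.206 0.126] [0.63  0.219 0.137]
dir 179.84529426545046
cap 808 [0.543 0.158 0.102] [0.653 0.267 0.114] [0.597 0.211 0.108]
[108.0, -1.3, -145.4, -0.8, 0.2, 2.5] target [0.595 0.21  0.12 ]
```

The cap is down, with the bar at (0.597, 0.2115) along x. I'll grip it and screw.

```bash
python3 -m inch '[[50,0,0,0,0,0],[95,-0.5,-15,-0.8,0.2,1.6],[110,-0.5,-50,-0.8,0.2,1.6],[110,-0.5,-90,-0.8,0.2,1.6],[110,-0.5,-120,-0.8,0.2,1.6],[110,-0.5,-134,-0.8,0.2,1.6],[110,-0.5,-138.5,-0.8,0.2,1.6],[110,-0.5,-138.5,-0.8,0.2,1.6]]' 50 30; python3 -m inch '[[0,0,0,0,0,0],[0,0,0,0,0,0],[0,0,0,0,0,0],[0,0,0,0,0,0],[0,0,0,0,0,0],[0,0,0,0,0,0]]' 0 30;python3 - <<'E'
from h import *
st()
E
```

```text
time: 34.28
position: [0.5976, 0.2111, 0.128]
tool_rot: [0.025, 3.14, 0.002]
ft_force: [0.2, -0.3, -0.1]
grip_width: 0.571
grip_force: 0.0
time: 35.02
position: [0.5971, 0.2125, 0.1272]
tool_rot: [0.024, 3.141, 0.004]
ft_force: [0.3, 3.4, -0.7]
grip_width: 0.158
grip_force: 30.0
t 35.02 p [0.5971 0.2125 0.1272] q [-0.48  0.36  0.13  1.63 -0.05  1.15  1.21] F [ 0.3  3.4 -0.7] w 13.7 30.0
z az 71.2 pitch 89.8 y [0.015 1.    0.003]
```

```bash
python3 -m inch '[[0,0,0,0,0,-4],[0,0,0,0,0,-10],[0,0,0,0,0,-16],[0,0,0,0,0,-22],[0,0,0,0,0,-28],[0,0,0,0,0,-34],[0,0,0,0,0,-40],[0,0,0,0,0,-46],[0,0,0,0,0,-52],[0,0,0,0,0,-58],[0,0,0,0,0,-64],[0,0,0,0,0,-68],[0,0,0,0,0,-71],[0,0,0,0,0,-73],[0,0,0,0,0,-73],[0,0,0,0,0,-73]]'
python3 - <<'E'
from h import *
st(); print(np.round(ctrl.get_state()['torque'],2))
E
```

```text
time: 37.02
position: [0.597, 0.2123, 0.1271]
tool_rot: [-1.888, -2.511, -0.003]
ft_force: [0.6, 5.2, -0.1]
grip_width: 0.158
grip_force: 30.0
t 37.02 p [0.597  0.2123 0.1271] q [-0.64  0.36  0.32  1.64 -0.13  1.16 -0.01] F [ 0.6  5.2 -0.1] w 13.8 30.0
z az 62.2 pitch 89.9 y [0.961 0.278 0.002]
[ 1.15 -0.1   0.  ]
```

```bash
python3 -m inch '[[0,0,0,0,0,-1.5],[0,0,0,0,0,-3],[0,0,0,0,0,-3]]'; python3 -c "
from h import *
st(); print(np.round(ctrl.get_state()['torque'],2))"; python3 -m inch '[[0,0,0,0,0,0],[0,0,0,0,0,0],[0,0,0,0,0,0]]' 50; python3 -m inch '[[0,0,20,0,0,0],[0,0,50,0,0,0],[-20,0,100,0,0,0],[-60,30,150,0,0,0],[-100,60,160,0,0,0],[-140,90,160,0,0,0],[-170,120,160,0,0,0],[-170,120,160,0,0,0]]'
python3 - <<'E'
from h import *
st(); im,d,K,T=grab('side'); im2,d2,K2,T2=grab('top')
for im,d,K,T in((im,d,K,T),(im2,d2,K2,T2)):
  Q=cloud(d,K,T); b=(d>0)&(abs(Q[...,1]-.21)<.07)&(Q[...,0]<.67)&(Q[...,0]>.50)
  p=Q[b&(Q[...,2]>.122)&(Q[...,2]<.15)]; print('bar',len(p),p.mean(0).round(4),p.min(0).round(3),p.max(0).round(3))
  c=p[:,:2]-p[:,:2].mean(0); w=np.linalg.svd(c)[2][0]; print('dir',np.degrees(np.arctan2(w[1],w[0])))
p=Q[(d>0)&(abs(Q[...,2]-.135)<.01)&(abs(Q[...,1]+.2)<.07)&(Q[...,0]>.53)]; print('jug',p.min(0).round(3),p.max(0).round(3))
cv2.imwrite('pics/end.png',cv2.resize(cv2.cvtColor(im2[90:290,80:440],4),None,fx=2,fy=2))
E
```

```text
time: 37.4
position: [0.597, 0.2116, 0.1271]
tool_rot: [1.952, 2.461, 0.002]
ft_force: [0.7, 3.9, 1.0]
grip_width: 0.157
grip_force: 30.3
t 37.4 p [0.597  0.2116 0.1271] q [-0.65  0.36  0.33  1.64 -0.13  1.16 -0.06] F [0.7 3.9 1. ] w 13.7 30.3
z az 41.0 pitch 89.9 y [0.974 0.228 0.001]
[ 1.1  -0.12  0.59]
time: 37.78
position: [0.597, 0.2092, 0.1265]
tool_rot: [1.956, 2.458, -0.002]
ft_force: [0.4, 0.8, -0.2]
grip_width: 0.417
grip_force: 0.0
time: 38.78
position: [0.4241, 0.3341, 0.2887]
tool_rot: [-1.945, -2.466, -0.004]
ft_force: [1.0, -0.1, -0.4]
grip_width: 0.576
grip_force: 0.0
t 38.77 p [0.4241 0.3341 0.2887] q [-0.91  0.06  0.2   1.65 -0.01  1.43 -0.47] F [ 1.  -0.1 -0.4] w 50.1 0.0
z az 69.6 pitch 89.8 y [0.972 0.233 0.002]
bar 61 [0.5964 0.2041 0.1289] [0.583 0.175 0.122] [0.611 0.24  0.134]
dir -72.72645525660624
bar 107 [0.5963 0.212  0.1317] [0.582 0.182 0.123] [0.611 0.243 0.137]
dir 105.52410089863314
jug [ 0.532 -0.256  0.125] [ 0.693 -0.142  0.143]
```

View pics/end.png

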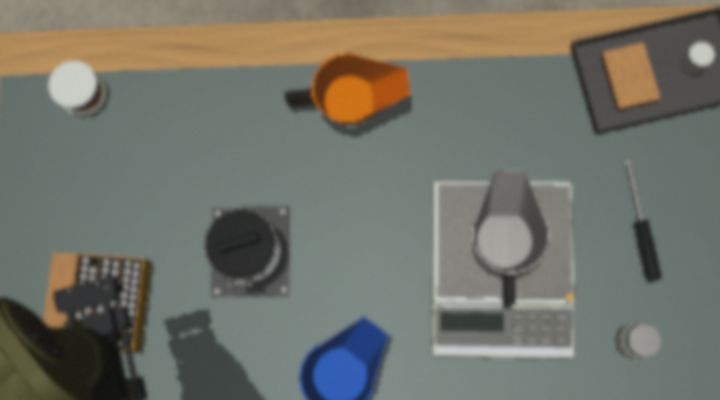

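The cap is closed with its bar turned about 75° (crop 240,243), and the 0.59 N m reaction shows it is at the stop. The jug stands on the plate, and the arm is clear at 0.29 m height.

```bash
python3 -c "
from bench import ctrl
print(ctrl.close_job())"
```

```text
the job is handed in; nothing more can be done
None
```

I handed the job in at about 39 s of the 72 s allowed, with no verdict returned: all six fuses were poured into the jar, the jug is back upright on the scale, and the cap is closed and screwed to its stop.

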